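Latch the high-voltage test box and hold the test button

ROBOT

A 6-joint arm with a two-finger parallel gripper is mounted at the origin on the work surface. World frame = base frame: x ahead of the robot, y to its left, z up, the work surface at z = 0. Lengths are in m, angles in degrees, forces in N, time in s.
With the tool pointing down it reaches from about 0.425 to 1.125 m from the base axis. Payload 14.9 kg.
Tool frame: the origin (TCP) lies at the very end of the fingers, on their centre line; the grasp point (between the pads) lies 19 mm behind it; z points along the fingers, y is the line along which they close (so a half turn about z gives the same grasp; the last joint's range is limited). The gripper opens to 91 mm and grips with 3 to 60 N. Pads are 32 mm wide; open, the fingers measure 118 mm over their backs; the gripper's body (76 mm by 178 mm) begins 60 mm behind the grasp point.
Start: joints at [-71.809, 21.709, 99.362, -0, 58.929, -1.908], TCP at [0.241, -0.657, 0.214] pointing down, gripper open.
Joint ranges: [-158.91, 158.91], [-42.39, 125.64], [0.06, 152.35], [-60.88, 240.88], [17.5, 164.5], [-176.32, 176.32]. Speed limits (degrees/s): [108.29, 108.29, 136.94, 180, 180, 180].

INTERFACE

Orientations are given as [roll, pitch, yaw] about the fixed x, y, z axes, in that order (R = Rz(yaw) Ry(pitch) Rx(roll)).
In Python, from workcell import sense, snapshot, get_calibration, arm gives the robot as it stands.
- The arm moves only by the tool apply_moves, never from a script. Its argument "commands" is a list of rows, each a list of 7 numbers: the shift along the tool's x, y, z in cm, then the turn, a rotation vector about the tool's x, y, z in units of 6 degrees (1.0 is 6 degrees), then the gripper's target within -1 to 1 (fully open at 1, half-way at 0, shut at -1). A call has 1 to 5 rows; each row shifts and turns the commanded pose from where the row before left it, along the tool's axes as they then stand; what a row does not reach is not made up. A row lasts 1/12 s, in which the tool goes at most 41.7 mm and 7.16 degrees, less where a joint would pass 70% of its speed; a pose out of reach is approached as far as the arm can. A call with a gripper value outside its range is refused whole. The fingers move at their own pace and stop on an object; "squeeze" is the grip in N (left out, the last holds). Time passes only in rows, so rows that do not move let the fingers close. It gives the time, the measured TCP pose, the force, the opening and the grip force at its end, in the units of the state.
- sense(): the state, without advancing time (a new reading comes with each control period).
- snapshot(name): name is "side" or "top" or "wrist"; returns the picture (400x640x3 uint8, red, green, blue); there is no depth.
- get_calibration(name): a dict with "camera_matrix" (3x3 intrinsics, pixels), "k1" (the pictures are not rectified: a ray, as slopes to the right and down, at radius r is drawn at 1 + k1 r^2 times it, then the intrinsics apply), "cam_to_world" (4x4, takes a point from camera to world coordinates). Camera axes: x right, y down, z forward; pixel columns grow to the right and rows downward; lengths in m; the calibration is good to about 2 mm. A picture is of the moment at which its call begins: read the wrist's pose just before it. get_calibration takes no time and is no camera call; for the wrist camera it gives the pose at the moment of the call.
- arm.close_job(): hands the job in; it is judged then, once.
The state is a dict: "time_s": time; "joints": joint angles; "joint_vel": joint speeds; "effort": joint torques, N m; "tool_pos": TCP position; "eef_rot": TCP orientation; "contact_force": force on the tool from outside, world axes, zero at the start; "torque": the same for the moment, N m; "grip_width": finger opening in m; "grasp_force": force on a finger pad.
Only numpy, scipy, OpenCV 4.12 (cv2) and the standard library are available. Lean on these libraries where they do the work, as an engineer would, in place of code of your own. Each camera call takes 0.05 s, during which the arm holds its last target. There are 200 camera calls.

TASK

Start the high-voltage test on the board in the test box: shut the box's clear lid fully, turn the red latch all the way round so that its tongue locks over the lid's edge, then press the green hold-to-test button fully down and keep it down. The test runs only while the button is held, so finish while still holding it; do not press the red emergency stop, and leave the tool block, bottle and bin where they stand.

Things in the scene. Friction and masses are not known exactly. Their poses are not given: they have to be found in the camera images.
- test_box: Test box fixed on the blue mat: grey tray 220 (its x) x 260 (its y) x 75 mm high, origin at the centre of its underside, x pointing from the front (robot side) to the hinges. Aluminium-framed clear lid, 12 mm thick, hinged on the rear top edge; its top is 87 mm above the bench when shut. A steel bracket on the front, towards -y, carries the red turn latch.
- lid (a joint): Lid angle in rad: 0 is shut flat on the tray, growing as its front edge rises; it turns about the box's +y direction through lid_hinge. The stiff hinge keeps the lid where it is left; pushing the front edge down takes about 2 to 6 N. Hard stop at 0.
- lid_hinge (a point): Point on the hinge line, at the middle of the lid's width, on the rear top edge of the tray (75 mm above the bench); 110 mm behind the box's centre. Axes turn with the lid; y lies along the hinge line.
- lid_grip (a point): Centre of the top face of the black grip block on the lid's front rail, a good place to push the lid down. The block is 18 (x) x 60 (y) x 14 mm high, on the box's +y half, 212 mm in front of the hinge line and 26 mm above it with the lid shut (101 mm above the bench). Moves and turns with the lid.
- latch (a joint): Latch angle in rad: 0 is open (tongue along the lid's front edge, clear of it, pointing to the box's +y), 1.571 is locked (tongue pointing to the box's +x, over the lid's front rail), hard stop there. Grows turning clockwise seen from above. Stays where it is left; about 0.06 N m of friction.
- latch_grip (a point): On the latch's upright axis at grip height: 112 mm above the bench, 25 mm above the shut lid. Red thumb fin 44 mm long (this point's x), 12 thick (its y), 89 to 125 mm above the bench, centred on the axis; a steel tongue of the same width runs on from its foot along +x to 47 mm. The axis is 20 mm in front of the shut lid's edge, 50 mm to the box's -y side; the grip block is 75 mm away.
- station: Two-button station fixed on the bench to the left or right of the box: grey housing 170 (its x) x 90 (its y) x 55 mm high, origin at the centre of its underside. The green button is on the end towards -x (nearer the robot), the red one on the far end, 84 mm apart.
- hold_button_top (a point): Centre of the top of the green mushroom push button, 40 mm in diameter, 82 mm above the bench when released; pressed straight down.
- hold_button (a joint): Travel of the green button in m: 0 released, 0.008 fully down (hard stop). Spring return: about 3 N starts it, about 9 N holds it fully down.
- emergency_stop_top (a point): Centre of the top of the red mushroom emergency-stop button on a yellow disc, 40 mm in diameter, 82 mm above the bench. Not to be pressed.
- emergency_stop (a joint): Travel of the red emergency stop in m: 0 released, 0.006 fully down.
- tool_block_center (a point): Loose wooden tool block 90 (x) x 130 (y) x 50 mm with screwdrivers and tweezers standing in it up to 145 mm above the bench; this point is at the centre of the wood, 25 mm up. It stands on the other side of the box from the station.
- bottle_center (a point): Loose blue solvent bottle with steel cap, 66 mm in diameter, 108 mm high; this point is its centre, 54 mm up.
- bin_center (a point): Loose yellow parts bin, 100 (x) x 140 (y) x 60 mm high; this point is its centre, 30 mm up.
Things that resemble listed ones, but are neither listed nor needed, are in the scene too. Of the things like the station, leave any that is blue or turquoise; of the rest the smaller one is meant.

How it is judged:
By the outcome, as a careful person would: the job done as asked, in the order asked, and still so for the second after the job is handed in, while the arm keeps its last pose, push and grip.
It also fails if it takes over 61 s, if anything falls off the work surface, if the arm or the gripper's body presses on something with over 40 N, if the wrist force passes 120 N, or if a joint passes its speed limit or range.

## Working session

There is one attempt and no reset: what is moved stays moved. The work goes in short steps, Python scripts to look and compute and a tool call to move; the robot and the scene stay as the last step left them, time stands still between calls to the robot, and variables do not carry over. Pictures are saved under pics/ and viewed, at most 10 in all, crops included, and the job is handed in when it is done.

Besides the shell and the picture viewer there is one more tool, called after "Call:" as a command line: name --pt "numbers of a row" for each row, then --argument value for the rest. apply_moves: Moves the arm, as the interface text tells. Its arguments: {"type":"object","properties":{"commands":{"type":"array"},"squeeze":{"type":"number"}},"required":["commands"]}

```bash
mkdir -p pics; cat > h.py <<'E'
import numpy as np, cv2
from workcell import sense, snapshot, get_calibration, arm
def save(n,f):
    im=snapshot(n); cv2.imwrite('pics/'+f,im[:,:,::-1]); return im
def ray(n,u,v,c=None):
    c=c or get_calibration(n); K=np.array(c["camera_matrix"]); T=np.array(c["cam_to_world"])
    d=cv2.undistortPoints(np.array([[[u,v]]],float),K,np.array([c["k1"],0,0,0.]))[0,0]
    return T[:3,3],T[:3,:3]@np.array([d[0],d[1],1])
def at_z(n,u,v,z,c=None):
    o,d=ray(n,u,v,c); return o+d*(z-o[2])/d[2]
def proj(n,P,c=None):
    c=c or get_calibration(n); K=np.array(c["camera_matrix"]); T=np.linalg.inv(np.array(c["cam_to_world"]))
    return cv2.projectPoints(np.array(P,float).reshape(-1,1,3),cv2.Rodrigues(T[:3,:3])[0],T[:3,3],K,np.array([c["k1"],0,0,0.]))[0][:,0]
E
python3 - <<'E'
from h import *
save('top','top0.png');save('side','side0.png')
for n in('top','side'):
    c=get_calibration(n);print(np.round(c['cam_to_world'],3),c['camera_matrix'],c['k1'])
print(sense())
E
```

```text
[[ 2.000e-03 -9.980e-01  5.600e-02  4.670e-01]
 [-1.000e+00 -2.000e-03 -1.000e-03  1.850e-01]
 [ 1.000e-03 -5.600e-02 -9.980e-01  1.797e+00]
 [ 0.000e+00  0.000e+00  0.000e+00  1.000e+00]] [[500.30949809   0.         315.9435147 ]
 [  0.         500.30949809 202.26723616]
 [  0.           0.           1.        ]] -0.16140563835998784
[[-0.991 -0.072  0.112  0.349]
 [-0.133  0.492 -0.86   1.737]
 [ 0.007 -0.867 -0.498  1.014]
 [ 0.     0.     0.     1.   ]] [[514.4534051    0.         312.81123524]
 [  0.         514.4534051  187.64133076]
 [  0.           0.           1.        ]] -0.03962293998316613
{'time_s': 0.1, 'joints': array([-7.18081723e+01,  2.17347937e+01,  9.93911294e+01, -7.69670368e-04,
        5.89284515e+01, -1.90953848e+00]), 'joint_vel': array([ 0.01017768, -0.04530701, -0.02231125,  0.03879194, -0.10543253,
        0.01865209]), 'effort': array([ 2.06510056e-03, -7.65037966e+01, -4.35295773e+01,  6.52299682e-02,
        3.97945626e-02, -6.37639914e-06]), 'tool_pos': array([ 0.24044419, -0.657045  ,  0.21337239]), 'eef_rot': array([-1.79945634e+02, -1.15334607e-03,  2.01017632e+01]), 'contact_force': array([ 0.11124232, -0.47268292, -0.06043227]), 'torque': array([-0.01279474,  0.00030885,  0.04112608]), 'grasp_force': 0.0, 'grip_width': 0.09083768362389313}
```

View pics/top0.png

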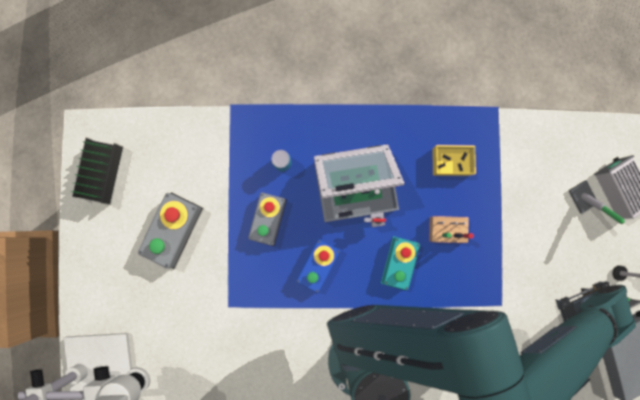

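View pics/side0.png

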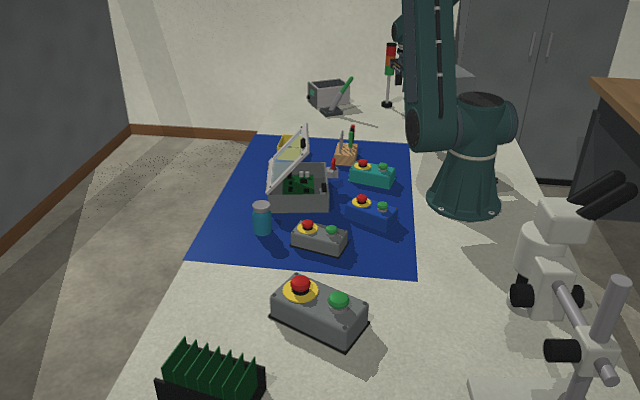

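Station candidates in the top view are the large grey (170,230), small grey (266,218), blue (319,268) and turquoise (400,262). The smaller non-blue one is the grey at (266,218), left of the box. I'll confirm it in an enlarged crop.

```bash
python3 - <<'E'
import cv2
im=cv2.imread('pics/top0.png')[135:260,240:415]
cv2.imwrite('pics/c1.png',cv2.resize(im,None,fx=4.5,fy=4.5,interpolation=cv2.INTER_CUBIC))
im=cv2.imread('pics/side0.png')[115:265,240:400]
cv2.imwrite('pics/c2.png',cv2.resize(im,None,fx=4,fy=4,interpolation=cv2.INTER_CUBIC))
E
```

```text
(no output)
```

View pics/c1.png

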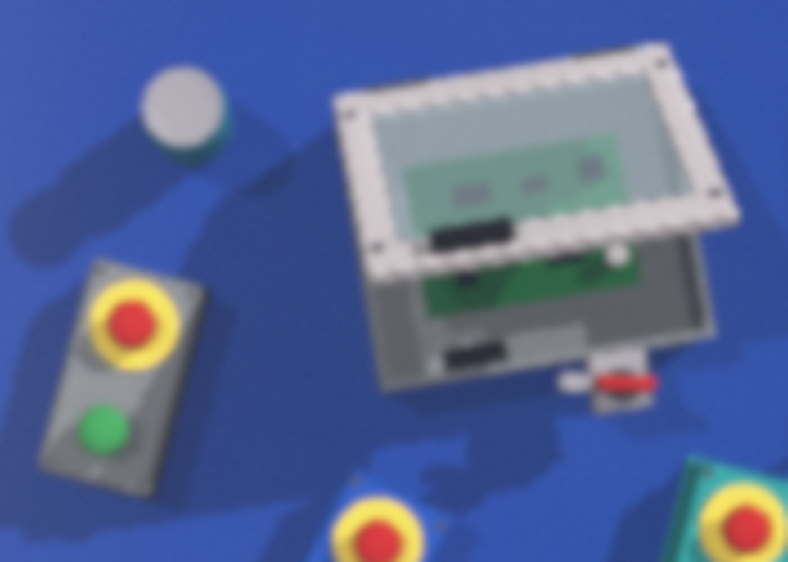

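View pics/c2.png

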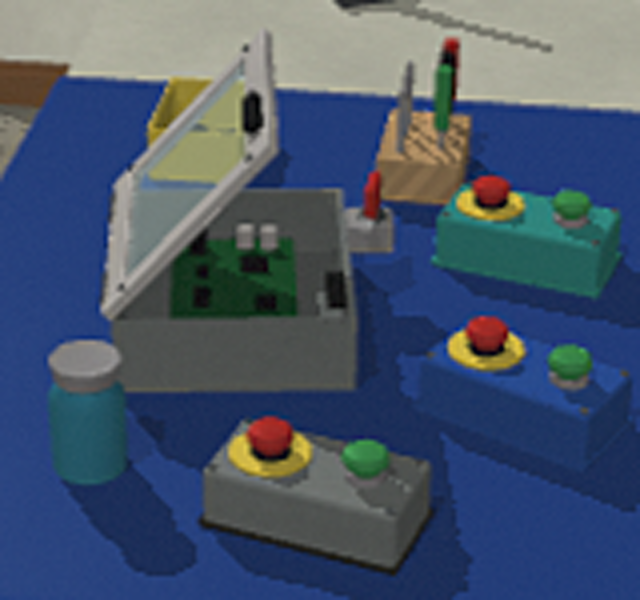

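The crops show the small grey station, with green at crop1 (103,430) and red at (131,325). The tray's front corners are at (382,390) and (713,335), the latch fin runs (597–657,383), and the lid is open at about 45–55°, with its grip at (472,235).

```bash
cat > geo.py <<'E'
from h import *
from scipy.optimize import least_squares
cr=lambda u,v:((u+.5)/4.5-.5+240,(v+.5)/4.5-.5+135)
cs=lambda u,v:((u+.5)/4-.5+240,(v+.5)/4-.5+115)
C={n:get_calibration(n) for n in('top','side')}
G=np.mean([at_z('top',*cr(103,430),.082),at_z('side',*cs(366,444),.082)],0)
def box(p,P):
    x,y,t=p[:3];P=np.array(P,float);R=np.array([[np.cos(t),-np.sin(t),0],[np.sin(t),np.cos(t),0],[0,0,1]]);return P@R.T+[x,y,0]
def lidp(a,d,y,h): # d in front of hinge, h above
    return [.11-d*np.cos(a)-h*np.sin(a)*-1*-1*-1 if 0 else .11-d*np.cos(a)+h*np.sin(a),y,.075+d*np.sin(a)+h*np.cos(a)]
def model(p):
    a=p[3]
    return {'top':[([-.11,.13,.075],cr(382,390)),([-.11,-.13,.075],cr(713,335)),(lidp(a,.22,.13,.012),cr(372,276)),(lidp(a,.22,-.13,.012),cr(738,215)),(lidp(a,0,.13,.012),cr(337,98)),(lidp(a,0,-.13,.012),cr(667,45))],
     'side':[([-.11,.13,.075],cs(355,318)),([-.11,.13,0],cs(355,388)),([.11,.13,0],cs(120,388)),([-.11,-.13,.075],cs(340,191))]}
def res(p):
    r=[]
    for n,l in model(p).items():
        r.append(proj(n,box(p,[q[0] for q in l]),C[n])-np.array([q[1] for q in l]))
    return np.vstack(r).ravel()
if __name__=='__main__':
    print('green',at_z('top',*cr(103,430),.082),at_z('side',*cs(366,444),.082),'red',at_z('top',*cr(131,325),.082),at_z('side',*cs(270,430),.082))
    s=least_squares(res,[.75,.15,.1,.8]);print(s.x,np.degrees(s.x[2:]));print(np.round(res(s.x).reshape(-1,2),1))
    a=s.x[3]
    ly=[]
    print('latch',at_z('top',*cr(627,383),.125),at_z('side',*cs(372,180),.125))
    for e in(.052,-.13+.05): pass
    print('grip img y', box(s.x,[lidp(a,.212,0.05,.026)]),at_z('top',*cr(472,232),.075+.212*np.sin(a)+.026*np.cos(a)))
    np.save('box.npy',s.x)
E
python3 geo.py
```

```text
green [0.46679335 0.36607167 0.082     ] [0.46851603 0.3616138  0.082     ] red [0.54696188 0.34520277 0.082     ] [0.54809039 0.35255839 0.082     ]
[0.627215   0.04216003 0.16438958 0.81376851] [ 9.41882918 46.62550106]
[[ 0.3  0.2]
 [ 0.8  0.2]
 [-0.5 -0.1]
 [-0.   0.2]
 [-0.4 -0.4]
 [ 0.1 -0.4]
 [ 0.7  0.1]
 [ 0.2  0.2]
 [-1.2  0.9]
 [ 0.7 -1. ]]
latch [ 0.50260932 -0.02810317  0.125     ] [ 0.50366408 -0.02498956  0.125     ]
grip img y [[0.60256248 0.08875379 0.24695451]] [0.60419368 0.09451261 0.24695451]
```

Call:
apply_moves --pt "0 0 -2 0 0 -1.15 -1" --pt "0 0 -2 0 0 -1.15 -1" --pt "0 0 -2 0 0 -1.15 -1" --pt "0 0 -2 0 0 -1.15 -1" --pt "0 0 -2 0 0 -1.15 -1" --squeeze 20

```text
time_s: 0.52
tool_pos: [0.2405, -0.6571, 0.3145]
eef_rot: [-180.0, -0.0, 54.9]
contact_force: [0.3, -0.3, -0.5]
grip_width: 0.0609
grasp_force: 0.0
```

Call:
apply_moves --pt "0 0 -1 0 0 -1.15 -1" --pt "0 0 -1 0 0 -1.15 -1" --pt "0 0 -1 0 0 -1.15 -1" --pt "0 0 0 0 0 -1.15 -1" --pt "0 0 0 0 0 -1.15 -1"

```text
time_s: 0.93
tool_pos: [0.2406, -0.6575, 0.3444]
eef_rot: [180.0, 0.0, 89.4]
contact_force: [-0.9, -0.3, -0.1]
grip_width: 0.0276
grasp_force: 0.0
```

Call:
apply_moves --pt "0 0 0 0 0 -1.15 -1" --pt "0 0 0 0 0 -0.55 -1" --pt "0 0 0 0 0 0 -1"

```text
time_s: 1.18
tool_pos: [0.2405, -0.6572, 0.3436]
eef_rot: [-180.0, -0.0, 99.5]
contact_force: [0.1, 0.4, 0.2]
grip_width: 0.0073
grasp_force: 0.0
```

Call:
apply_moves --pt "2.7 1.9 0 0 0 0 -1" --pt "2.7 1.9 0 0 0 0 -1" --pt "2.7 1.9 0 0 0 0 -1" --pt "2.7 1.9 0 0 0 0 -1" --pt "2.7 1.9 0 0 0 0 -1"

```text
time_s: 1.6
tool_pos: [0.3128, -0.5073, 0.3436]
eef_rot: [-180.0, -0.0, 99.1]
contact_force: [0.6, 0.2, 0.2]
grip_width: 0.0002
grasp_force: 0.0
```

Call:
apply_moves --pt "2.7 1.9 0 0 0 0 -1" --pt "2.7 1.9 0 0 0 0 -1" --pt "2.7 1.9 0 0 0 0 -1" --pt "2.7 1.9 0 0 0 0 -1" --pt "2.7 1.9 0 0 0 0 -1"

```text
time_s: 2.02
tool_pos: [0.3847, -0.3587, 0.3438]
eef_rot: [-180.0, -0.0, 99.1]
contact_force: [0.2, -0.5, -0.2]
grip_width: 0.0003
grasp_force: 0.0
```

Call:
apply_moves --pt "2.7 1.9 0 0 0 0 -1" --pt "2.7 1.9 0 0 0 0 -1" --pt "2.7 1.9 0 0 0 0 -1" --pt "2.7 1.9 0 0 0 0 -1" --pt "2.7 1.9 0 0 0 0 -1"

```text
time_s: 2.43
tool_pos: [0.4567, -0.2101, 0.3439]
eef_rot: [180.0, 0.0, 99.1]
contact_force: [0.5, -0.7, -0.2]
grip_width: 0.0007
grasp_force: 0.0
```

Call:
apply_moves --pt "2.7 1.9 0 0 0 0 -1" --pt "2.7 1.9 0 0 0 0 -1" --pt "2.7 1.9 0 0 0 0 -1" --pt "2.7 1.9 0 0 0 0 -1" --pt "2.7 1.9 0 0 0 0 -1"

```text
time_s: 2.85
tool_pos: [0.5286, -0.0614, 0.3439]
eef_rot: [180.0, 0.0, 99.1]
contact_force: [0.2, -1.3, 0.5]
grip_width: 0.0008
grasp_force: 0.0
```

```bash
python3 - <<'E'
from h import *
import json
c=get_calibration('wrist');save('wrist','w1.png');json.dump({k:np.array(v).tolist() for k,v in c.items()},open('w1.json','w'))
print(sense()['tool_pos'],np.round(c['cam_to_world'],3))
E
```

```text
[ 0.53037784 -0.0579299   0.34390984] [[ 0.987  0.152  0.044  0.515]
 [ 0.158 -0.947 -0.279  0.017]
 [-0.001  0.283 -0.959  0.516]
 [ 0.     0.     0.     1.   ]]
```

View pics/w1.png

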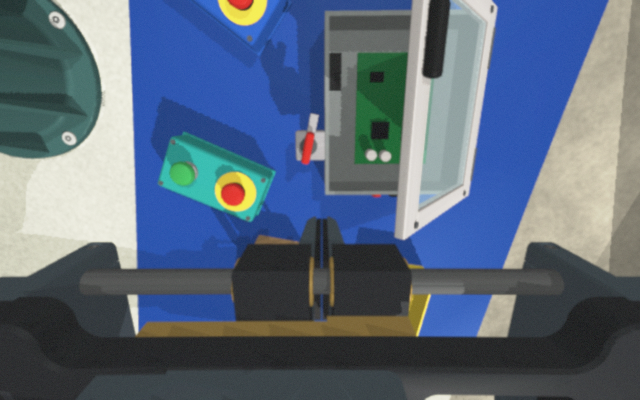

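```bash
python3 - <<'E'
import cv2
im=cv2.imread('pics/w1.png')[0:200,280:480]
cv2.imwrite('pics/c3.png',cv2.resize(im,None,fx=3,fy=3,interpolation=cv2.INTER_CUBIC))
E
```

```text
(no output)
```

View pics/c3.png

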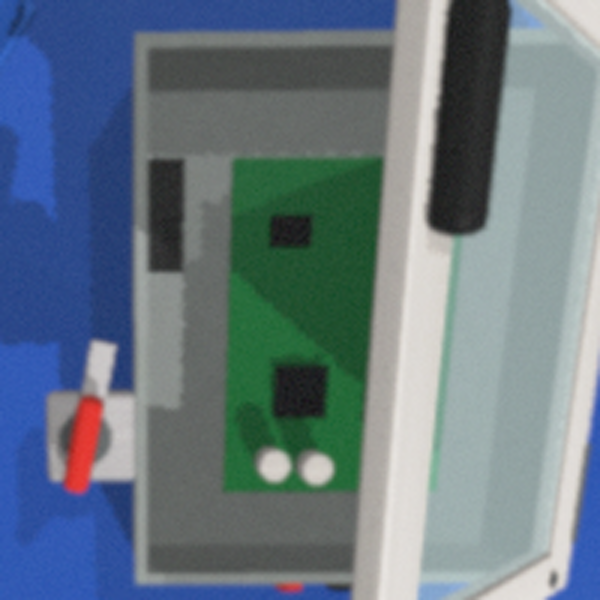

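The latch fin's top runs from crop3 (92,400) to (77,490) and the tongue tip is at (102,343), so the latch is slightly turned. The grip block's near end is at (458,228), with the lid still open.

```bash
python3 - <<'E'
from geo import *
import json
c=json.load(open('w1.json'));p=np.load('box.npy')
c3=lambda u,v:(280+(u+.5)/3-.5,(v+.5)/3-.5)
def inbox(P):
    t=p[2];d=P-np.array([p[0],p[1],0]);return np.round([d[0]*np.cos(t)+d[1]*np.sin(t),-d[0]*np.sin(t)+d[1]*np.cos(t),d[2]],4)
for n,(u,v,z) in dict(fin1=(92,400,.125),fin2=(77,490,.125),tip=(102,343,.095),fl=(137,33,.075),fr=(137,583,.075)).items():
    print(n,inbox(at_z('w',*c3(u,v),z,c)))
a=p[3]
q=box(p,[lidp(a,.212,y,.026) for y in(.055,.025)]+[lidp(a,.22,-.13,.012)]+[[-.13,-.05,.125]])
print((proj('w',q,c)-[280,0])*3)
print(inbox(sense()['tool_pos']))
E
```

```text
fin1 [-0.13   -0.0296  0.125 ]
fin2 [-0.1377 -0.0705  0.125 ]
tip [-0.1259 -0.0048  0.095 ]
fl [-0.1087  0.1296  0.075 ]
fr [-0.109  -0.1298  0.075 ]
[[468.68884004 116.45164176]
 [456.7838389  231.41174   ]
 [360.29687091 710.15098443]
 [ 91.69477975 444.5615115 ]]
[-0.1119 -0.0829  0.3439]
```

Call:
apply_moves --pt "3.0 2.2 0 0 0 0 -1" --pt "3.0 2.2 1 0 0 0 -1" --pt "3.0 2.2 2 0 0 0 -1" --pt "3.0 2.2 2.5 0 0 0 -1" --pt "1.8 0.8 2.0 0 0 0 -1"

```text
time_s: 3.32
tool_pos: [0.6005, 0.0885, 0.2697]
eef_rot: [180.0, -0.0, 99.2]
contact_force: [-0.4, -0.9, 0.2]
grip_width: 0.0005
grasp_force: 0.0
```

Call:
apply_moves --pt "0 -0.5 0.5 0 0 0 -1" --pt "0 -0.7 1.0 0 0 0 -1" --pt "0 -0.7 1.2 0 0 0 -1"

```text
time_s: 3.57
tool_pos: [0.5797, 0.0825, 0.2443]
eef_rot: [-180.0, -0.0, 99.2]
contact_force: [-21.8, -1.3, 30.3]
grip_width: 0.0007
grasp_force: 19.5
```

Call:
apply_moves --pt "0 0 0 0 0 0 -1" --pt "0 0 0 0 0 0 -1"

```text
time_s: 3.73
tool_pos: [0.5793, 0.0817, 0.2437]
eef_rot: [-180.0, -0.0, 99.2]
contact_force: [0.7, -0.4, -0.0]
grip_width: 0.0002
grasp_force: 0.0
```

Call:
apply_moves --pt "0 -0.3 0.4 0 0 0 -1" --pt "0 -0.3 0.4 0 0 0 -1" --pt "0 -0.4 0.5 0 0 0 -1" --pt "0 -0.4 0.5 0 0 0 -1" --pt "0 -0.4 0.6 0 0 0 -1"

```text
time_s: 4.15
tool_pos: [0.5594, 0.0784, 0.2209]
eef_rot: [-179.6, 0.0, 99.2]
contact_force: [-42.0, -9.5, 42.4]
grip_width: 0.0003
grasp_force: 29.6
```

The contact slid onto the block's front face because I led too far forward. I'll back off, re-measure the lid angle and come down from above.

Call:
apply_moves --pt "0 -1.0 -1.0 0 0 0 -1" --pt "0 0 -2.0 0 0 0 -1" --pt "0 0 -2.0 0 0 0 -1" --pt "0 0 -2 0 0 0 -1" --pt "0 0 0 0 0 0 -1"

```text
time_s: 4.57
tool_pos: [0.5544, 0.0777, 0.294]
eef_rot: [179.7, 0.0, 99.2]
contact_force: [0.2, 0.2, 1.1]
grip_width: 0.0004
grasp_force: 0.0
```

```bash
python3 - <<'E'
from h import *
s=sense();print(s['tool_pos'],s['contact_force'])
im=save('side','s2.png')[100:250,240:400]
cv2.imwrite('pics/c4.png',cv2.resize(im,None,fx=4,fy=4,interpolation=cv2.INTER_CUBIC)[:,:,::-1])
E
```

```text
[0.55443924 0.07773241 0.29400744] [0.19044312 0.18524358 1.09993789]
```

View pics/c4.png

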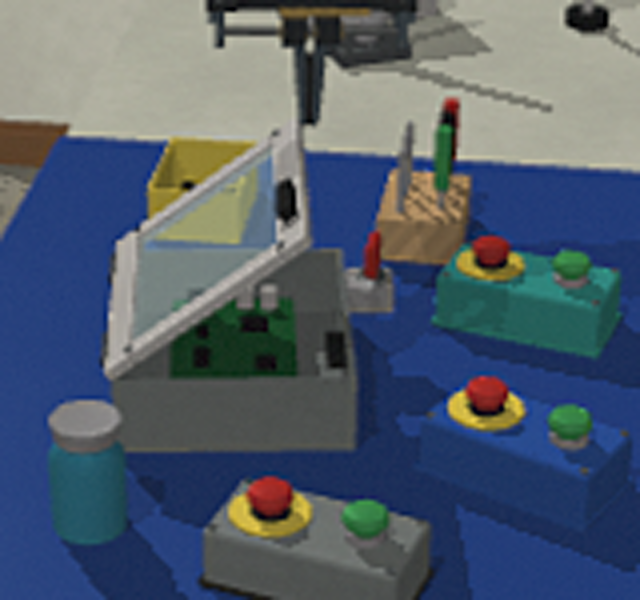

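The lid has gone down somewhat, with its near front corner at crop (300–309, 232–244). I'll fit the angle.

```bash
python3 - <<'E'
from geo import *
p=np.load('box.npy')
for d in range(28,46,3):
    a=np.radians(d);q=box(p,[lidp(a,.22,.13,.012),lidp(a,.22,.13,0),lidp(a,.212,.055,.026)])
    print(d,np.round((proj('side',q,C['side'])-[240,100])*4).tolist(),np.round(lidp(a,.212,.055,.026),3),np.round(lidp(a,.221,.055,.026),3))
E
```

```text
28 [[323.0, 264.0], [329.0, 275.0], [304.0, 218.0]] [-0.065  0.055  0.197] [-0.073  0.055  0.202]
31 [[316.0, 255.0], [323.0, 265.0], [297.0, 209.0]] [-0.058  0.055  0.206] [-0.066  0.055  0.211]
34 [[308.0, 245.0], [316.0, 255.0], [289.0, 200.0]] [-0.051  0.055  0.215] [-0.059  0.055  0.22 ]
37 [[300.0, 236.0], [308.0, 246.0], [281.0, 192.0]] [-0.044  0.055  0.223] [-0.051  0.055  0.229]
40 [[291.0, 227.0], [300.0, 236.0], [272.0, 184.0]] [-0.036  0.055  0.231] [-0.043  0.055  0.237]
43 [[282.0, 218.0], [291.0, 227.0], [262.0, 176.0]] [-0.027  0.055  0.239] [-0.034  0.055  0.245]
```

Call:
apply_moves --pt "0.4 1.2 1.0 0 0 0 -1" --pt "0.4 1.2 1.5 0 0 0 -1" --pt "0 0 2.0 0 0 0 -1" --pt "0 0 1.2 0 0 0 -1" --pt "0 0 0.6 0 0 0 -1"

```text
time_s: 5.03
tool_pos: [0.5739, 0.0895, 0.2245]
eef_rot: [-179.8, -0.0, 99.3]
contact_force: [1.6, -0.6, 3.5]
grip_width: 0.0005
grasp_force: 1.5
```

Call:
apply_moves --pt "0 -0.3 0.6 0 0 0 -1" --pt "0 -0.4 0.7 0 0 0 -1" --pt "0 -0.4 0.7 0 0 0 -1" --pt "0 -0.4 0.7 0 0 0 -1"

```text
time_s: 5.37
tool_pos: [0.5603, 0.0874, 0.1999]
eef_rot: [179.9, 0.0, 99.3]
contact_force: [0.1, -0.3, 3.2]
grip_width: 0.0009
grasp_force: 1.6
```

Call:
apply_moves --pt "0 -0.5 0.7 0 0 0 -1" --pt "0 -0.5 0.8 0 0 0 -1" --pt "0 -0.4 0.8 0 0 0 -1" --pt "0 -0.4 0.8 0 0 0 -1" --pt "0 -0.4 0.8 0 0 0 -1"

```text
time_s: 5.78
tool_pos: [0.5383, 0.0839, 0.1601]
eef_rot: [-180.0, 0.0, 99.3]
contact_force: [1.8, -0.1, 1.4]
grip_width: 0.0005
grasp_force: 1.3
```

Call:
apply_moves --pt "0 -0.4 0.9 0 0 0 -1" --pt "0 -0.3 0.9 0 0 0 -1" --pt "0 -0.3 0.9 0 0 0 -1" --pt "0 -0.3 0.9 0 0 0 -1"

```text
time_s: 6.12
tool_pos: [0.5258, 0.0819, 0.124]
eef_rot: [180.0, -0.0, 99.3]
contact_force: [2.8, -0.1, 3.0]
grip_width: 0.0006
grasp_force: 1.2
```

Call:
apply_moves --pt "0 -0.3 0.8 0 0 0 -1" --pt "0 -0.2 0.7 0 0 0 -1" --pt "0 -0.1 0.5 0 0 0 -1" --pt "0 0 0.3 0 0 0 -1" --pt "0 0 0 0 0 0 -1"

```text
time_s: 6.53
tool_pos: [0.5195, 0.0809, 0.1015]
eef_rot: [-179.9, -0.0, 99.3]
contact_force: [-0.1, 1.2, -0.2]
grip_width: 0.0004
grasp_force: 0.0
```

Call:
apply_moves --pt "0 0 0.1 0 0 0 -1" --pt "0 0 0.1 0 0 0 -1" --pt "0 0 0 0 0 0 -1"

```text
time_s: 6.78
tool_pos: [0.5198, 0.081, 0.101]
eef_rot: [-179.9, -0.0, 99.3]
contact_force: [-12.7, -1.6, 29.8]
grip_width: 0.0007
grasp_force: 14.5
```

Call:
apply_moves --pt "0 0 -2 0 0 0 -1" --pt "0 0 -3 0 0 0 0.1" --pt "-2.6 -0.8 -3 0 0 0 0.1" --pt "-2.6 -0.8 0 0 0 0 0.1" --pt "-2.6 -0.8 0 0 0 0 0.1"

```text
time_s: 7.2
tool_pos: [0.5097, -0.0006, 0.1817]
eef_rot: [179.8, 0.0, 99.4]
contact_force: [0.5, -0.4, -1.3]
grip_width: 0.0239
grasp_force: 0.0
```

Call:
apply_moves --pt "-2.8 -0.8 0 0 0 0 0.1" --pt "0 0 0 0 0 0.9 0.1" --pt "0 0 0 0 0 0.85 0.1" --pt "0 0 0 0 0 0 0.1"

```text
time_s: 7.53
tool_pos: [0.5054, -0.0293, 0.1799]
eef_rot: [-180.0, -0.0, 88.5]
contact_force: [0.3, -0.1, 0.6]
grip_width: 0.0494
grasp_force: 0.0
```

```bash
python3 - <<'E'
from geo import *
c=get_calibration('wrist');im=save('wrist','w2.png');p=np.load('box.npy')
s=sense();print(s['tool_pos'],s['eef_rot'])
print(proj('w',box(p,[[-.132,-.05,.125],[-.102,.055,.101],[-.11,.13,.087],[-.11,-.13,.087]]),c))
E
```

```text
[ 0.50550938 -0.02897206  0.17987764] [-1.79990389e+02 -1.31533490e-03  8.88534439e+01]
[[322.13932013 211.39098501]
 [333.68590107  77.31922525]
 [306.39537881 -18.95812601]
 [356.72805838 265.95434618]]
```

View pics/w2.png

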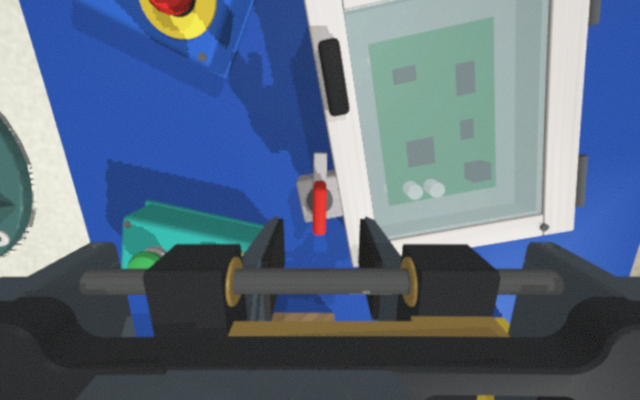

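The lid is flat shut, and the fin at (320,208) is centred between the fingers and aligned with them. Next I'll descend and grip.

Call:
apply_moves --pt "0 0 2 0 0 0 0.1" --pt "0 0 2 0 0 0 0.1" --pt "0 0 2 0 0 0 0.1" --pt "0 0 1.5 0 0 0 0.1" --pt "0 0 0.7 0 0 0 0.1"

```text
time_s: 8.0
tool_pos: [0.5046, -0.0284, 0.096]
eef_rot: [-179.9, -0.0, 89.0]
contact_force: [-0.3, -0.1, 0.1]
grip_width: 0.05
grasp_force: 0.0
```

Call:
apply_moves --pt "0 0 0 0 0 0 -1" --pt "0 0 0 0 0 0 -1" --pt "0 0 0 0 0 0 -1" --pt "0 0 0 0 0 0 -1" --pt "0 0 0 0 0 0 -1" --squeeze 25

```text
time_s: 8.42
tool_pos: [0.5061, -0.0288, 0.0988]
eef_rot: [179.9, 0.0, 88.8]
contact_force: [-0.1, 0.1, -0.8]
grip_width: 0.0197
grasp_force: 0.0
```

Call:
apply_moves --pt "0 0 0 0 0 0 -1" --pt "0 0 0 0 0 0 -1" --pt "0 0 0 0 0 0 -1"

```text
time_s: 8.67
tool_pos: [0.5037, -0.0288, 0.0981]
eef_rot: [-179.8, -0.0, 88.8]
contact_force: [-14.4, -1.7, 14.4]
grip_width: 0.012
grasp_force: 25.0
```

Call:
apply_moves --pt "0 0 0 0 0 0.5 -1" --pt "0 0 0 0 0 0.7 -1" --pt "0 0 0 0 0 0.8 -1" --pt "0 0 0 0 0 0.8 -1" --pt "0 0 0 0 0 0.8 -1"

```text
time_s: 9.08
tool_pos: [0.5037, -0.0288, 0.0981]
eef_rot: [-179.8, 0.1, 67.0]
contact_force: [-13.5, -0.1, 13.6]
grip_width: 0.0117
grasp_force: 25.0
```

Call:
apply_moves --pt "-0.1 -0.2 0 0 0 0.5 -1" --pt "0 0 0 0 0 0.8 -1" --pt "0 0 0 0 0 0.8 -1" --pt "0 0 0 0 0 0.8 -1" --pt "0 0 0 0 0 0.8 -1"

```text
time_s: 9.5
tool_pos: [0.5036, -0.0288, 0.0982]
eef_rot: [180.0, -0.0, 44.8]
contact_force: [2.0, 1.6, -3.7]
grip_width: 0.012
grasp_force: 25.0
```

Call:
apply_moves --pt "0 0 0 0 0 0.8 -1" --pt "0 0 0 0 0 0.8 -1" --pt "0 0 0 0 0 0.8 -1" --pt "0 0 0 0 0 0.8 -1"

```text
time_s: 9.83
tool_pos: [0.5035, -0.0289, 0.0981]
eef_rot: [180.0, -0.0, 25.6]
contact_force: [0.9, 2.1, -3.5]
grip_width: 0.0117
grasp_force: 25.0
```

```bash
python3 -c "
from h import *
s=sense();print(s['tool_pos'],s['eef_rot'],s['contact_force'],s['torque'],s['joints'])"
```

```text
[ 0.50348916 -0.02885158  0.09813854] [ 1.79995842e+02 -2.79596049e-02  2.55706406e+01] [ 0.85327024  2.08214523 -3.48998536] [ 0.30530596 -0.24190791  0.12358145] [-5.93363402e+00  1.47250528e+01  1.24428992e+02  1.69281242e-02
  4.08199457e+01  5.84829183e+01]
```

Forces are low. About 16° is left to the hard stop, and I'll watch the z moment for it.

Call:
apply_moves --pt "0 0 0 0 0 0.8 -1" --pt "0 0 0 0 0 0.8 -1" --pt "0 0 0 0 0 0.7 -1" --pt "0 0 0 0 0 0.4 -1" --pt "0 0 0 0 0 0 -1"

```text
time_s: 10.25
tool_pos: [0.5035, -0.0288, 0.0981]
eef_rot: [-180.0, -0.0, 9.5]
contact_force: [1.4, 1.4, -3.1]
grip_width: 0.0119
grasp_force: 25.0
```

```bash
python3 -c "
from h import *
s=sense();print(s['tool_pos'],s['eef_rot'],s['contact_force'],s['torque'],s['grip_width'])"
```

```text
[ 0.50350819 -0.02884724  0.09814282] [-1.79996739e+02 -3.01876964e-02  9.49351832e+00] [ 1.3893171   1.42758983 -3.06971021] [ 0.39444642 -0.27910053 -0.0611075 ] 0.011940572394978666
```

Call:
apply_moves --pt "0 0 0 0 0 0.3 -1" --pt "0 0 0 0 0 0.2 -1" --pt "0 0 0 0 0 0 -1"

```text
time_s: 10.5
tool_pos: [0.5034, -0.0289, 0.0982]
eef_rot: [180.0, -0.0, 6.7]
contact_force: [0.7, 3.2, 0.9]
grip_width: 0.0124
grasp_force: 25.5
```

```bash
python3 -c "
from h import *
s=sense();print(s['tool_pos'],s['eef_rot'],s['contact_force'],s['torque'],s['grip_width'])"
```

```text
[ 0.50343916 -0.02891695  0.09816153] [ 1.79990220e+02 -7.40143375e-03  6.65442270e+00] [0.67706441 3.17400969 0.94812499] [ 0.52668699 -0.04659147  0.91021162] 0.012398447519859383
```

Call:
apply_moves --pt "0 0 0 0 0 0 0.2" --pt "0 0 0 0 0 0 0.2" --pt "0 0 0 0 0 0 0.2" --pt "0 0 0 0 0 0 0.2" --pt "0 0 -1 0 0 0 0.2"

```text
time_s: 10.92
tool_pos: [0.5024, -0.0289, 0.107]
eef_rot: [-180.0, 0.1, 6.6]
contact_force: [-0.4, -0.1, -0.1]
grip_width: 0.043
grasp_force: 0.0
```

Call:
apply_moves --pt "0 0 -3 0 0 0 0.2" --pt "0 0 -3 0 0 0 0.2" --pt "0 0 -3 0 0 0 -1" --pt "0 0 -1 0 0 0 -1"

```text
time_s: 11.25
tool_pos: [0.5051, -0.0291, 0.2127]
eef_rot: [179.9, -0.3, 6.6]
contact_force: [0.4, -0.5, 1.3]
grip_width: 0.0444
grasp_force: 0.0
```

Call:
apply_moves --pt "0.1 -3.5 0 0 0 0 -1" --pt "0.1 -3.5 0 0 0 0 -1" --pt "0.1 -3.5 0 0 0 0 -1" --pt "0.1 -3.5 0 0 0 0 -1" --pt "0.1 -3.5 0 0 0 0 -1"

```text
time_s: 11.67
tool_pos: [0.4877, 0.147, 0.2084]
eef_rot: [-180.0, -0.0, 6.6]
contact_force: [-0.1, 0.6, 0.3]
grip_width: 0.011
grasp_force: 0.0
```

Call:
apply_moves --pt "0.1 -3.5 0 0 0 0 -1" --pt "0.1 -3.5 0 0 0 0 -1" --pt "0.1 -3.5 0 0 0 0 -1" --pt "0.1 -3.5 0 0 0 0 -1" --pt "0.1 -3.5 0 0 0 0 -1"

```text
time_s: 12.08
tool_pos: [0.4725, 0.3216, 0.2083]
eef_rot: [-180.0, -0.0, 6.6]
contact_force: [0.7, -0.6, -0.8]
grip_width: 0.0001
grasp_force: 0.0
```

Call:
apply_moves --pt "0 -3.0 0 0 0 0 -1" --pt "0 -1.4 0 0 0 0 -1" --pt "0 0 0 0 0 0 -1" --pt "0 0 0 0 0 0 -1"

```text
time_s: 12.42
tool_pos: [0.4678, 0.3633, 0.2078]
eef_rot: [180.0, 0.0, 6.7]
contact_force: [-0.3, -0.5, 0.0]
grip_width: 0.0004
grasp_force: 0.0
```

```bash
python3 - <<'E'
from geo import *
c=get_calibration('wrist');w=save('wrist','w3.png');t=save('top','t3.png')
s=sense();print(s['tool_pos'],s['eef_rot'],G,proj('w',[G],c),np.round(np.array(c['cam_to_world'])[:3,3],3))
g=cv2.inRange(cv2.cvtColor(w,cv2.COLOR_RGB2HSV),(45,90,60),(75,255,255))
n,l,st,ce=cv2.connectedComponentsWithStats(g)
for i in range(1,n):
    if st[i,4]>80: print(st[i],ce[i],at_z('w',*ce[i],.08,c))
im=np.hstack([cv2.resize(w[:,:,::-1],(400,250)),cv2.resize(t[130:230,300:420,::-1],(400,250),interpolation=cv2.INTER_CUBIC)])
cv2.imwrite('pics/c5.png',im)
E
```

```text
[0.46804801 0.36234288 0.20788656] [1.79978056e+02 2.55821480e-02 6.56192208e+00] [0.46765469 0.36384274 0.082     ] [[320.17092913 190.19630498]] [0.547 0.372 0.38 ]
[302 172  34  34 895] [318.64357542 188.61452514] [0.46872555 0.36567046 0.08      ]
[422 310  29  27 636] [435.99056604 323.04402516] [0.30963    0.19667459 0.08      ]
```

View pics/c5.png

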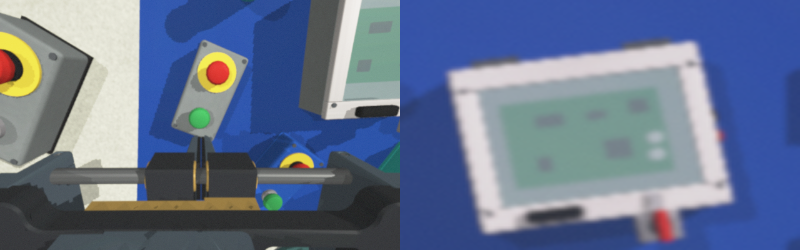

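Left: the closed fingers are above the green button of the small grey station at full-size (319,189). Right: the lid is shut, and the latch fin points across the lid edge, so it is locked. Next is the press.

Call:
apply_moves --pt "0 -0.3 3 0 0 0 -1" --pt "0 0 3 0 0 0 -1" --pt "0 0 3 0 0 0 -1" --pt "0 0 2 0 0 0 -1" --pt "0 0 1 0 0 0 -1"

```text
time_s: 12.93
tool_pos: [0.4668, 0.3643, 0.0855]
eef_rot: [179.9, 0.2, 6.5]
contact_force: [0.0, -0.2, -0.3]
grip_width: 0.0003
grasp_force: 0.0
```

Call:
apply_moves --pt "0 0 0.3 0 0 0 -1" --pt "0 0 0.3 0 0 0 -1" --pt "0 0 0.3 0 0 0 -1" --pt "0 0 0.3 0 0 0 -1" --pt "0 0 0 0 0 0 -1"

```text
time_s: 13.35
tool_pos: [0.4685, 0.3668, 0.0769]
eef_rot: [-180.0, -0.1, 6.6]
contact_force: [-0.1, -4.1, 6.5]
grip_width: 0.0003
grasp_force: 3.3
```

Call:
apply_moves --pt "0 0 0.15 0 0 0 -1" --pt "0 0 0.15 0 0 0 -1" --pt "0 0 0.1 0 0 0 -1" --pt "0 0 0 0 0 0 -1" --pt "0 0 0 0 0 0 -1"

```text
time_s: 13.77
tool_pos: [0.4687, 0.3669, 0.0741]
eef_rot: [-180.0, -0.1, 6.6]
contact_force: [-4.5, -7.6, 20.3]
grip_width: 0.0003
grasp_force: 10.4
```

```bash
python3 -c "
from h import *
s=sense();print(s['tool_pos'],s['contact_force']);print(arm.close_job())"
```

```text
[0.46867925 0.36690552 0.07413521] [-4.52165415 -7.60852824 20.34544338]
the job is handed in; nothing more can be done
None
```

I handed the job in at about 14 s with the lid shut, the latch turned to its hard stop over the lid's edge, and the green button held fully down at about 20 N; my first try at the lid slipped off the grip block (about 60 N at the wrist), and the second shut it.

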